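# Make a bench centrifuge ready and start it

## Task

The samples are loaded in the small bench centrifuge, but its rotor cover is only loosely threaded on. Screw the cover fully home by its black knurled knob (clockwise, regripping as often as needed, until it stops), then swing the hood shut without slamming it, and press the green start button on its control strip. Leave everything else on the bench where it stands.

Things in the scene. Friction and masses are not known exactly. Their poses are not given: they have to be found in the camera images.
- centrifuge: light grey bench centrifuge, dark grey base, fixed; place and heading vary. Origin on the rotor axis at bench level; x points from front to rear hinge, y to its left, z up. Housing x -90 to 145, y -165 to 95 mm, deck 115 mm high with a 144 mm round chamber about the axis; control strip on its right. The open hood leans back behind the chamber, free edge about 330 mm high
- rotor_cover (a joint): turn of the rotor cover in rad: 0 is fully home (hard stop), positive is unscrewed; starts 5.2 to 7.4 unscrewed. Turning it clockwise seen from above lowers the value and the cover, 4 mm a turn; it stays where it is left and resists with about 0.06 N m. The rotor itself does not turn
- knob (a point): on the rotor axis, 20 mm above the cover's disc, 12 mm below the top of the black knurled knob: a grasp from above here keeps fingertips clear of the disc. The knob is an upright cylinder 35 mm across, 32 mm high, on an aluminium disc 120 mm across, whose top is 107 mm above the bench when home (8 mm below the deck). A white line on the knob's top shows its turn
- lid (a joint): angle of the hood in rad: 0 is shut, positive is open; starts 1.62 to 1.78. Stiff hinge (about 0.55 N m) that stays at any angle; the hood weighs 0.3 kg
- lid_hinge (a point): fixed point on the hood's hinge axis, which is level along the centrifuge's y; 120 mm behind the rotor axis, 116 mm above the bench
- lid_edge (a point): middle of the hood's outer face (its top when shut), 180 mm from the hinge along the hood, 34 mm off its underside plane, which holds the hinge. Hood: hollow, light grey, clear window, 200 mm hinge to front edge, 170 wide, 34 deep, a 15 mm grey lip on the front edge. Open, this face looks rearward: push it from behind to the front, then down. Shut, it is 150 mm above the bench
- start (a joint): travel of the green start button in m, downward positive: 0 is up, 0.004 fully down at 5 N; springs back
- start_top (a point): centre of the top of the green start button, 24 mm across, on the control strip; 20 mm above the deck, 135 mm above the bench, 44 mm to the right of the hood's side (the shut hood stands 15 mm higher). Pressed straight down
- cup_lidded: white sample cup with an orange screw lid, 59 mm across, 66 mm high, origin at its underside, stands right of the centrifuge
- cup_lidded_2: a second white sample cup with an orange lid, same size, origin at its underside
- cup_plain: white sample cup with a white lid, same size, origin at its underside
- petri_red: flat round dish with red medium, 64 mm across, 11 mm high, origin at its underside, lies right of the centrifuge
- petri_tan: flat round dish with tan medium, 64 mm across, 6 mm high, origin at its underside
- pipette: grey and blue hand pipette lying on the bench, 216 x 29 x 31 mm, long along its x axis, origin at its underside
- tape: roll of tan tape lying flat, 92 mm across, 48 mm high, left of the centrifuge, origin at its underside
- mailer_teal: small teal slide case, 42 x 51 x 18 mm, far left, origin at its underside

How it is judged:
On the way, in this order (a step that is already met when the one before it is completed fails the run):
1. the rotor cover is screwed fully home (value of joint rotor_cover below 0.15 rad), for 0.2 s.
2. then the hood is shut (value of joint rotor_cover below 0.15 rad and value of joint lid below 0.035 rad), for 0.2 s.
3. then, with the hood shut, the start button is pressed down (all of step 2 and value of joint start above 0.003 m), for 0.05 s.
At the end, for the whole second after the job is handed in: the rotor cover is within 0.15 rad of fully home, the hood is shut to within 0.035 rad (7 mm at its front edge), and the start button, having been pressed at least 3 mm, is up again (all of step 2 and value of joint start below 0.001 m); the robot touches nothing.
It fails at once if the hood is slammed: it closes faster than 3 rad/s (velocity of joint lid below -3 rad/s).
It fails at once if one of the loose things on the bench is displaced by more than 30 mm (distance of any of cup_lidded, cup_lidded_2, cup_plain, petri_red, petri_tan, pipette, tape, mailer_teal from where it was at the start of the episode above 0.03 m).
It also fails if it takes over 72 s, if anything falls off the work surface, if the arm or the gripper's body presses on something with over 40 N, if the wrist force passes 120 N, or if a joint passes its speed limit or range.

## Robot

A 6-joint arm with a two-finger parallel gripper is mounted at the origin on a cart in front of the work surface, level with it; the furniture and walls round the work are solid. World frame = base frame: x ahead of the robot, y to its left, z up, the work surface at z = 0. Lengths are in m, angles in rad, forces in N, time in s.
With the tool pointing down it reaches from about 0.325 to 0.75 m from the base axis. Payload 7.6 kg.
Tool frame: the origin (TCP) lies midway between the tips of the shut fingers; the grasp point (between the pads) lies 19 mm behind it; z points along the fingers, y is the line along which they close (so a half turn about z gives the same grasp; the last joint's range is limited). The gripper opens to 85 mm and grips with 20 to 120 N. Pads are 22 mm wide; open, the fingers measure 114 mm over their backs; the gripper's body (76 mm by 85 mm) begins 54 mm behind the grasp point. The pads swing forward as they close: fully open they stand 13 mm farther back than shut.
Start: joints at [-0.07, 0.052, 1.401, -0, 1.689, -0.07], TCP at [0.525, 0, 0.231] pointing down, gripper open.
Joint ranges: [-2.9, 2.9], [-0.91, 2.17], [0.12, 2.37], [-1.06, 4.2], [0.26, 2.73], [-2.93, 2.93]. Speed limits (rad/s): [2.57, 2.57, 3.01, 3.14, 3.14, 3.14].

## Interface

Orientations are given as a unit quaternion [x, y, z, w].
In Python, from rig import move_to, move_linear, move_joints, grip, pause, solve_ik, snapshot, MotionError, sign_off, get_time, get_joint_positions, get_joint_vel, get_joint_efforts, get_ee_pos, get_eef_rot, get_ft_force, get_moment, get_opening, get_grip_force gives the robot as it stands. Calls block until the motion is done:
- move_to(position, orientation): joint-space move of the TCP to a pose.
- move_linear(position, rate=0.15, attitude=None, guard=None): straight line of the TCP; attitude=None keeps the orientation; rate is the mean speed in m/s. With guard (N) it stops when the force on the tool has changed by that much, and returns True; else False.
- move_joints(angles): joint-space move.
- grip(opening, grip_force=None): finger opening in m; grip_force is the grip in N (None keeps the last); returns when the fingers have stopped.
- pause(seconds).
- solve_ik(position, orientation): joint angles nearest the present ones, or None.
- snapshot(name): name is "scene" or "side" or "wrist"; returns a dict with "color" (400x640x3 uint8, red, green, blue), "range_z" (400x640 float32, m along the optical axis (not along the pixel's ray), 0 where there is no reading), "fx", "fy", "cx", "cy" (pixels), "xyz" and "attitude" of the camera in the world. Camera axes: x right, y down, z forward; pixel columns grow to the right and rows downward; lengths in m; the calibration is good to about 2 mm. The wrist camera is an equidistant fisheye: a pixel r from the principal point sees the ray r / f radians off the axis. A picture is of the moment at which its call begins.
A pose or a line that the arm cannot do raises MotionError and nothing moves.
- sign_off(): hands the job in; it is judged then, once.
Readings, each from a call of its own:
- get_time(): time.
- get_joint_positions(): joint angles.
- get_joint_vel(): joint speeds.
- get_joint_efforts(): joint torques, N m.
- get_ee_pos(): TCP position.
- get_eef_rot(): TCP orientation.
- get_ft_force(): force on the tool from outside, world axes, zero at the start.
- get_moment(): the same for the moment, N m.
- get_opening(): finger opening in m.
- get_grip_force(): force on a finger pad.
Only numpy, scipy, OpenCV 4.12 (cv2) and the standard library are available. Lean on these libraries where they do the work, as an engineer would, in place of code of your own. Each camera call takes 0.05 s, during which the arm holds its last target. There are 200 camera calls.

## Working session

There is one attempt and no reset: what is moved stays moved. The work goes in short steps, each a Python script; the robot and the scene stay as the last script left them, time stands still between calls to the robot, and variables do not carry over. Pictures are saved under pics/ and viewed, at most 10 in all, crops included, and the job is handed in when it is done.

```bash
ls; mkdir -p pics; cat > h.py <<'E'
import numpy as np, cv2
from rig import *
from scipy.spatial.transform import Rotation as R
def cloud(s):
    z=s["range_z"]; v,u=np.mgrid[:z.shape[0],:z.shape[1]]
    p=np.stack([(u-s["cx"])/s["fx"]*z,(v-s["cy"])/s["fy"]*z,z],-1)
    return p@R.from_quat(s["attitude"]).as_matrix().T+np.array(s["xyz"])
def save(n,c): cv2.imwrite(f"pics/{n}.png",c[...,::-1])
E
python3 - <<'E'
from h import *
a=snapshot("scene");b=snapshot("side")
save("ab",np.vstack([a["color"],b["color"]])[:, :]) 
im=np.vstack([a["color"],b["color"]]); save("ab",cv2.resize(im,(480,600)))
for s in(a,b): print(s["xyz"],s["attitude"],s["fx"],s["cx"],s["cy"])
np.savez("s0.npz",a=cloud(a),b=cloud(b),ac=a["color"],bc=b["color"],az=a["range_z"],bz=b["range_z"])
E
```

```text
pics
[-0.04294812 -0.84328621  0.78425168] [ 0.83807481 -0.24388097  0.14076133 -0.46726752] 426.78561976280844 320.9396636509891 186.54900617429524
[-0.08691729  1.16332236  0.86100108] [-0.23898004  0.83513699 -0.4782043   0.12944265] 415.3415100147966 324.31502700104335 195.616318021114
```

View pics/ab.png

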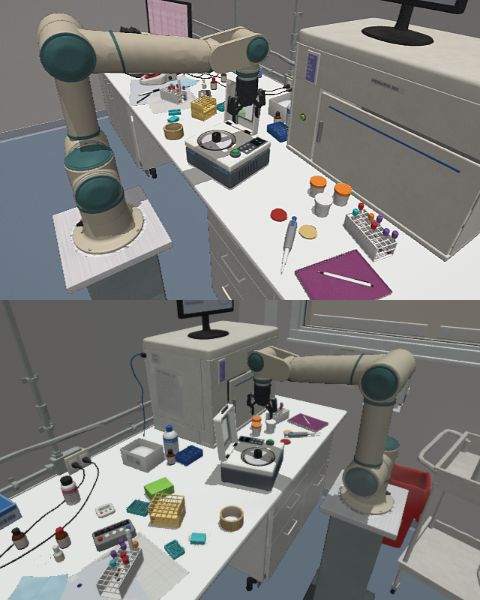

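The scene picture shows the centrifuge near (287,187) full-res with its hood leaning back at about (323,155), and the green button near (316,207). In the side view it is near (340,220).

```bash
python3 - <<'E'
from h import *
d=np.load("s0.npz")
for k in "ab":
    P=d[k];c=d[k+"c"].astype(int);ok=d[k+"z"]>0
    r,g,b=c[...,0],c[...,1],c[...,2]
    roi=ok&(P[...,0]>.25)&(P[...,0]<.9)&(abs(P[...,1])<.5)
    gm=roi&(g>r*1.5)&(g>b*1.15)&(P[...,2]>.11)&(P[...,2]<.15)
    print(k,"green",gm.sum(),P[gm].mean(0) if gm.any() else None)
    dk=roi&(abs(P[...,2]-.115)<.004)
    q=P[dk][:,:2]; print("deck",dk.sum(),cv2.minAreaRect(q.astype(np.float32)),q.min(0),q.max(0))
    kn=roi&(P[...,2]>.125)&(P[...,2]<.155)&(c.max(-1)<70)
    print("knob",kn.sum(),np.median(P[kn],0))
    np.set_printoptions(precision=3,suppress=True)
    v,u=np.nonzero(dk); print("px",u.min(),u.max(),v.min(),v.max())
a,b=d["ac"],d["bc"]
A=cv2.resize(a[90:270,220:390],None,fx=3.2,fy=3.2)[:576];B=cv2.resize(b[120:300,270:400],None,fx=3.2,fy=3.2)
save("c",np.hstack([A,B])[:, :800])
print(A.shape,B.shape)
E
```

```text
a green 52 [ 0.48152484 -0.00952205  0.1323826 ]
deck 3309 ((0.5755308866500854, -0.10303813219070435), (0.7098338007926941, 0.5278265476226807), 79.65353393554688) [ 0.35920495 -0.49899034] [0.89713033 0.24401287]
knob 126 [0.46449017 0.11087537 0.13980548]
px 246 537 143 272
b green 23 [ 0.47  -0.004  0.135]
deck 1876 ((0.606908917427063, -0.06787869334220886), (0.6264466047286987, 0.5520758032798767), 83.52569580078125) [ 0.358 -0.401] [0.899 0.251]
knob 146 [0.466 0.129 0.133]
px 228 378 139 230
(576, 544, 3) (576, 416, 3)
```

View pics/c.png

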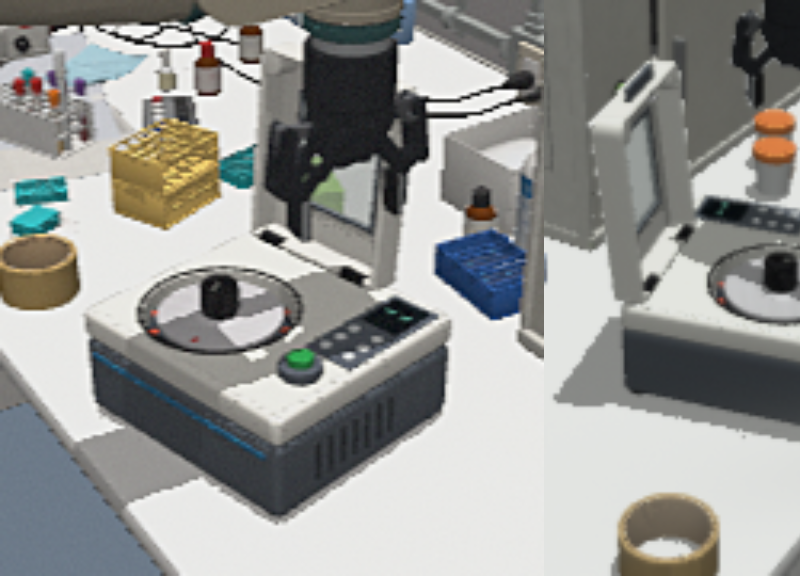

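```bash
python3 - <<'E'
from h import *
from scipy.optimize import minimize
np.set_printoptions(precision=4,suppress=True)
d=np.load("s0.npz")
Q=[];K=[];G=[]
for k in "ab":
    P=d[k];c=d[k+"c"].astype(int);ok=d[k+"z"]>0
    near=ok&(np.hypot(P[...,0]-.49,P[...,1]-.09)<.26)
    dk=near&(abs(P[...,2]-.114)<.005)
    dk=cv2.morphologyEx(dk.astype(np.uint8),cv2.MORPH_OPEN,np.ones((2,2)))
    n,l,st,_=cv2.connectedComponentsWithStats(dk); i=1+st[1:,4].argmax()
    q=P[l==i]; Q.append(q); print(k,len(q),np.median(q[:,2]),cv2.minAreaRect(q[:,:2].astype(np.float32)))
    kn=near&(np.hypot(P[...,0]-.466,P[...,1]-.12)<.04)&(P[...,2]>.12)
    z=P[kn][:,2]; zt=np.percentile(z,97); t=P[kn&(P[...,2]>zt-.004)]; print("knob top",zt,len(t),t.mean(0),(t.min(0)+t.max(0))/2,t.max(0)-t.min(0))
    h=near&(P[...,2]>.18)&(P[...,2]<.36)&(P[...,0]>.5)
    print("hood",h.sum(),P[h].min(0),P[h].max(0))
q=np.vstack(Q)
print(cv2.minAreaRect(q[:,:2].astype(np.float32)),cv2.boxPoints(cv2.minAreaRect(q[:,:2].astype(np.float32))))
E
```

```text
a 3015 0.1151837982845546 ((0.22569936513900757, -0.24863845109939575), (1.2605791091918945, 0.33771294355392456), 50.690162658691406)
knob top 0.14626694026881584 52 [0.465  0.1198 0.1444] [0.4644 0.1217 0.1446] [0.0338 0.0365 0.0044]
hood 1325 [ 0.5003 -0.0359  0.1801] [0.6557 0.2433 0.3598]
b 1511 0.11561196126433038 ((0.3226875066757202, 0.5163949728012085), (0.2637530267238617, 1.508508563041687), 22.42257308959961)
knob top 0.14738711223539977 48 [0.4639 0.1242 0.1458] [0.4648 0.1245 0.1459] [0.0332 0.0339 0.0049]
hood 1570 [ 0.5004 -0.0147  0.18  ] [0.6494 0.2478 0.359 ]
((0.34485360980033875, 0.16899728775024414), (0.8197693824768066, 2.0070900917053223), 1.255274772644043) [[-0.0869  1.1633]
 [-0.0429 -0.8433]
 [ 0.7766 -0.8253]
 [ 0.7327  1.1813]]
```

```bash
python3 - <<'E'
from h import *
np.set_printoptions(precision=4,suppress=True)
d=np.load("s0.npz")
Q=[]
for k in "ab":
    P=d[k];c=d[k+"c"].astype(int);ok=d[k+"z"]>0
    dk=ok&(np.hypot(P[...,0]-.49,P[...,1]-.09)<.24)&(abs(P[...,2]-.1155)<.004)
    n,l,st,_=cv2.connectedComponentsWithStats(dk.astype(np.uint8)); i=1+st[1:,4].argmax()
    q=P[(l==i)&dk][:,:2]; Q.append(q); print(k,len(q),cv2.minAreaRect(q.astype(np.float32)))
q=np.vstack(Q); r=cv2.minAreaRect(q.astype(np.float32)); print(r,cv2.boxPoints(r))
# heading from rect + known knob
for q in Q:
  for th in np.radians(np.arange(-60,10,2)):
    u=(q-[.4645,.1225])@np.array([[np.cos(th),-np.sin(th)],[np.sin(th),np.cos(th)]])
    lo,hi=np.percentile(u,.7,0),np.percentile(u,99.3,0)
    e=np.r_[lo,hi]*1000-[-90,-165,145,95]
    if abs(e).max()<22: print(np.degrees(th),e)
g=np.array([[.4815,-.0095],[.470,-.004]])-[.4645,.1225]
print(np.linalg.norm(g,axis=1),np.degrees(np.arctan2(g[:,1],g[:,0])))
E
```

```text
a 2825 ((0.502581000328064, 0.09483583271503448), (0.2413562834262848, 0.26168110966682434), 14.426634788513184)
b 1868 ((0.49995189905166626, 0.09620067477226257), (0.23571904003620148, 0.26597607135772705), 13.783614158630371)
((0.5026941895484924, 0.09675860404968262), (0.24101780354976654, 0.26670482754707336), 13.954397201538086) [[ 0.3536  0.1971]
 [ 0.4179 -0.0617]
 [ 0.6518 -0.0036]
 [ 0.5875  0.2552]]
0.0 [-6.0241 -7.6086 21.7319  9.8003]
2.0 [-4.3899 -6.3822 18.0572  6.9101]
4.0 [-3.1035 -5.0892 14.5207  4.5943]
6.000000000000001 [-1.7141 -3.6733 11.2437  2.4549]
8.0 [ 0.0546 -2.1094  7.3491  0.1544]
2.0 [-8.4035  2.5979  8.0148 20.4892]
4.0 [-6.4783  4.0614  4.6613 16.6862]
6.000000000000001 [-5.0026  5.2847  1.2026 13.5712]
8.0 [-2.3599  6.9376 -3.169  10.1956]
[0.1331 0.1266] [-82.6614 -87.5104]
```

```bash
cat >> h.py <<'E'
O=np.array([.465,.1228]);TH=np.radians(14.1)
M=np.array([[np.cos(TH),-np.sin(TH)],[np.sin(TH),np.cos(TH)]])
def w(x,y,z): return np.r_[O+M@[x,y],z]
def fcloud(s):
    z=s["range_z"]; v,u=np.mgrid[:z.shape[0],:z.shape[1]]
    a=(u-s["cx"])/s["fx"];b=(v-s["cy"])/s["fy"];r=np.hypot(a,b)+1e-9
    k=np.tan(np.minimum(r,1.5))/r
    p=np.stack([a*k*z,b*k*z,z],-1)
    return p@R.from_quat(s["attitude"]).as_matrix().T+np.array(s["xyz"])
E
python3 - <<'E'
from h import *
np.set_printoptions(precision=4,suppress=True)
q0=np.array(get_eef_rot());print(q0,R.from_quat(q0).as_matrix())
move_to(w(0,0,.225),q0)
print(get_joint_positions(),get_ee_pos(),get_time())
s=snapshot("wrist");save("w",s["color"]);P=fcloud(s);ok=s["range_z"]>0
print(s["xyz"],s["fx"],s["cx"],s["cy"])
near=ok&(np.hypot(P[...,0]-O[0],P[...,1]-O[1])<.035)&(P[...,2]>.136)&(P[...,2]<.155)
t=P[near];print(len(t),t.mean(0),(t.min(0)+t.max(0))/2,np.ptp(t,0))
j=np.array(get_joint_positions());j[5]+=.3;move_joints(j)
print(R.from_quat(get_eef_rot()).as_matrix())
E
```

```text
[ 0.7071  0.7071 -0.0005 -0.0005] [[ 0.      1.     -0.0014]
 [ 1.     -0.      0.0001]
 [ 0.0001 -0.0014 -1.    ]]
[ 0.1818 -0.0705  1.5352 -0.      1.6782  0.1807] [0.4649 0.123  0.225 ] 0.7083
[0.4651 0.1943 0.3686] 309.70691628693146 319.2854139870473 204.98854004085788
1706 [0.4663 0.1258 0.1439] [0.4663 0.1243 0.1415] [0.0359 0.0369 0.0108]
[[ 0.2936  0.9559 -0.0015]
 [ 0.9559 -0.2936 -0.0004]
 [-0.0008 -0.0013 -1.    ]]
```

View pics/w.png

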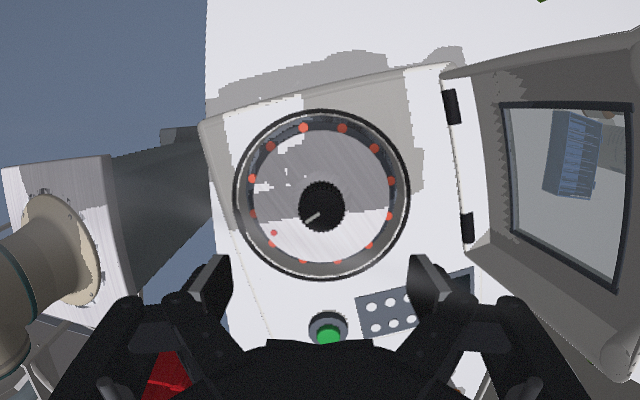

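The wrist view shows the knob at (322,206) centred in the chamber, the white line toward lower left, the button at (327,335), and the hood at right.

```bash
sed -i 's/O=np.array.*;TH/O=np.array([.4657,.1236]);TH/' h.py
cat >> h.py <<'E'
Q0=np.array([.70711,.70711,0,0])
def ikz(z,q6):
    """joints for tool-down at knob axis, with joint 6 = q6"""
    j0=np.array(get_joint_positions())
    yaw=R.from_quat(get_eef_rot())*R.from_euler("z",q6-j0[5])
    x=yaw.as_matrix()[:,0];a=np.arctan2(x[1],x[0])
    rot=R.from_euler("z",a)*R.from_euler("x",np.pi)
    j=np.array(solve_ik(w(0,0,z),rot.as_quat()));j[5]=q6
    return j
E
cat > stroke.py <<'E'
from h import *
import sys
np.set_printoptions(precision=2,suppress=True)
z0,start,end=map(float,sys.argv[1:4])
grip(.06)
move_joints(ikz(.2,start)); move_linear(w(0,0,z0),.1)
grip(.02,40);print("open",get_opening(),"F",get_ft_force(),get_moment(),get_ee_pos()-w(0,0,z0))
n=int(np.ceil((end-start)/.4))
for i in range(1,n+1):
    q=start+(end-start)*i/n; z=z0-(q-start)/6.283*.004
    move_joints(ikz(z,q)); m=get_moment()
    print(round(q,2),np.array(get_ft_force()),np.array(m),round(get_time(),1))
    if abs(m[2])>.5: print("stop");break
s=snapshot("side")
grip(.06);move_linear(w(0,0,.2),.2);print(get_time())
E
python3 stroke.py .115 -2.8 2.8
```

```text
open 0.03402099007124109 F [ 0.27 -0.52  3.83] [-0.02 -0.05 -0.02] [0. 0. 0.]
-2.4 [-1.28  0.2   4.34] [-0.08  0.03 -0.05] 6.1
-2.0 [-0.91  0.07  6.36] [-0.07  0.04 -0.  ] 6.6
-1.6 [-0.41  0.94  5.28] [-0.08  0.06 -0.09] 7.0
-1.2 [0.39 0.74 5.8 ] [-0.03  0.09 -0.09] 7.5
-0.8 [-0.34  1.06  5.4 ] [ 0.    0.12 -0.07] 8.0
-0.4 [0.05 1.81 5.33] [ 0.14  0.06 -0.08] 8.4
0.0 [0.39 2.19 5.59] [ 0.28  0.1  -0.08] 8.9
0.4 [1.8  1.71 5.21] [ 0.25 -0.01 -0.07] 9.4
0.8 [1.74 1.57 5.09] [ 0.39 -0.13 -0.01] 9.8
1.2 [1.64 1.42 5.89] [ 0.28 -0.22 -0.09] 10.3
1.6 [2.16 0.62 6.16] [ 0.27 -0.26 -0.08] 10.8
2.0 [1.29 1.29 5.37] [ 0.15 -0.27 -0.1 ] 11.2
2.4 [1.05 0.7  4.68] [ 0.11 -0.21 -0.01] 11.7
2.8 [1.51 0.52 5.7 ] [ 0.   -0.17 -0.04] 12.2
13.175
```

```bash
python3 stroke.py .1115 -2.0 1.0; python3 - <<'E'
from h import *
s=snapshot("wrist");save("w2",s["color"][100:300,200:440])
P=fcloud(s);t=P[(s["range_z"]>0)&(np.hypot(P[...,0]-O[0],P[...,1]-O[1])<.014)][:,2];print(np.median(t))
E
```

```text
open 0.033753678521009245 F [-1.11 -0.06  5.13] [-0.01  0.21 -0.02] [0. 0. 0.]
-1.62 [-2.08  0.68  4.74] [-0.02  0.26 -0.02] 19.2
-1.25 [-1.9  -0.2   6.07] [ 0.1   0.24 -0.08] 19.6
-0.88 [-1.75  1.13  5.03] [ 0.09  0.22 -0.08] 20.1
-0.5 [0.69 1.31 4.68] [ 0.16 -0.04 -0.07] 20.5
-0.12 [1.73 0.74 5.54] [ 0.22 -0.21 -0.03] 21.0
0.25 [2.07 1.41 4.83] [ 0.13 -0.24  0.04] 21.4
0.62 [2.5  1.22 4.44] [ 0.15 -0.37 -0.07] 21.9
1.0 [1.23 0.24 5.9 ] [-0.05 -0.12 -0.04] 22.3
23.3583
0.2829395884059966
```

```bash
python3 - <<'E'
from h import *
move_linear(w(0,0,.225),.2);grip(.085)
s=snapshot("wrist");save("w3",s["color"]);P=fcloud(s);ok=s["range_z"]>0
near=ok&(np.hypot(P[...,0]-O[0],P[...,1]-O[1])<.035)&(P[...,2]>.12)&(P[...,2]<.155)
t=P[near];print(len(t),np.percentile(t[:,2],[25,50,75,95]))
d=ok&(abs(np.hypot(P[...,0]-O[0],P[...,1]-O[1])-.045)<.008)&(P[...,2]>.09)&(P[...,2]<.125);print("disc",d.sum(),np.median(P[d][:,2]))
d=ok&(abs(np.hypot(P[...,0]-O[0],P[...,1]-O[1])-.085)<.006)&(P[...,2]>.1)&(P[...,2]<.125);print("deck",d.sum(),np.median(P[d][:,2]))
print(get_time(),get_ft_force(),get_moment(),get_joint_positions())
E
```

```text
1779 [0.13920148 0.1399128  0.14048575 0.14114283]
disc 5567 0.10817503067503925
deck 7466 0.11597365106288432
24.1083 [-0.57394686  0.52342153 -0.24409948] [-0.00404202  0.05538896 -0.03012159] [ 1.82776309e-01 -6.85725987e-02  1.53413621e+00  1.80101067e-06
  1.67674049e+00  9.99983775e-01]
```

View pics/w3.png

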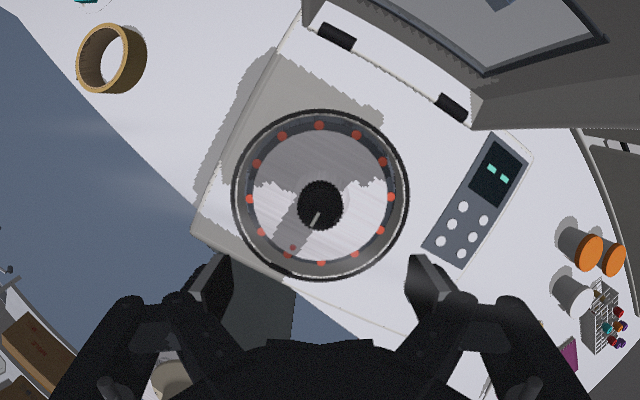

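```bash
python3 - <<'E'
from h import *
np.set_printoptions(precision=3,suppress=True)
grip(.055);move_linear(w(0,0,.111),.15);grip(.02,100)
for q in np.arange(1.2,2.3,.2):
    move_joints(ikz(.111,q)); print(q,np.array(get_ft_force()),np.array(get_moment()),get_joint_efforts()[5],get_grip_force())
grip(.085);move_linear(w(0,0,.225),.2)
j=np.array(get_joint_positions());j[5]=1.0;move_joints(j)
s=snapshot("wrist");a=cv2.imread("pics/w3.png")[160:250,270:370];b=s["color"][160:250,270:370,::-1]
cv2.imwrite("pics/cmp.png",cv2.resize(np.hstack([a,b]),None,fx=4,fy=4));print(get_time())
E
```

```text
1.2 [17.155  9.776 -7.521] [ 1.968 -2.885 -0.04 ] 0.17404333222657442 101.39929175376892
1.4 [7.011 4.357 1.356] [ 0.422 -1.292 -0.042] 0.1945385104045272 101.8522596359253
1.5999999999999999 [ 8.786  1.405 -0.59 ] [ 0.268 -1.638  0.414] 0.6273799762129784 102.11442947387695
1.7999999999999998 [2.055 0.701 5.82 ] [-0.132 -0.262  0.457] 0.6880589760839939 102.86120295524597
1.9999999999999998 [-3.267  0.926  7.924] [-0.08   0.63   0.175] 0.36614703945815563 103.59906435012817
2.1999999999999997 [ 2.705 -1.014  5.623] [-0.383 -0.445 -0.069] 0.14099728781729937 103.28280329704285
30.05
```

View pics/cmp.png

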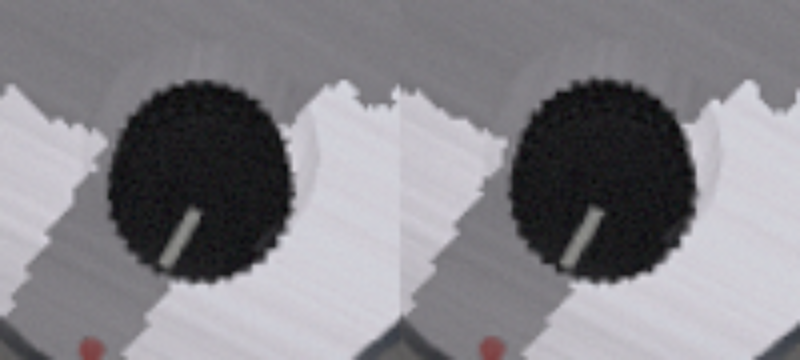

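The knob's white line is unchanged after a 0.45 N m push, so the cover is at its stop. Next, check reach and clearance for the hood.

```bash
cat >> h.py <<'E'
QH=(R.from_euler("z",TH)*R.from_euler("x",np.pi)).as_quat()
def hood(phi,r=.18,back=.011,up=0):
    return w(.12-r*np.cos(phi)+.034*np.sin(phi)+back,0,.116+r*np.sin(phi)+.034*np.cos(phi)+up)
E
python3 - <<'E'
from h import *
np.set_printoptions(precision=3,suppress=True)
d=np.load("s0.npz");s=snapshot("side");c=snapshot("scene")
for P,z in((cloud(s),s["range_z"]),(cloud(c),c["range_z"])):
    ok=z>0; L=(P[...,:2]-O)@M; x,y,h=L[...,0],L[...,1],P[...,2]
    m=ok&(x>.1)&(x<.2)&(abs(y)<.1)&(h>.2)&(h<.36)
    for a in np.arange(.2,.35,.025):
        k=m&(h>a)&(h<a+.025); 
        if k.sum()>5: print("h %.3f"%a,k.sum(),np.percentile(x[k],[3,50,97]),np.percentile(y[k],[3,97]))
    k=ok&(x>.2)&(x<.36)&(abs(y)<.12)&(h<.5); print("behind max",np.percentile(h[k],[90,99,100]))
for p in [w(.232,0,.40),hood(1.78,back=.041)]+[hood(f) for f in (1.7,1.4,1.,.6,.3,0,-.01)]: print(p,np.hypot(*p[:2]),solve_ik(p,QH))
print(solve_ik(w(.06,0,.40),QH))
E
```

```text
h 0.200 194 [0.13  0.154 0.16 ] [-0.085  0.086]
h 0.225 206 [0.133 0.157 0.163] [-0.084  0.086]
h 0.250 193 [0.135 0.156 0.166] [-0.084  0.086]
h 0.275 132 [0.137 0.15  0.169] [-0.083  0.086]
h 0.300 265 [0.139 0.149 0.172] [-0.073  0.083]
h 0.325 32 [0.149 0.152 0.156] [-0.03   0.033]
behind max [0.017 0.04  0.066]
h 0.200 272 [0.131 0.159 0.163] [-0.087  0.051]
h 0.225 311 [0.135 0.161 0.167] [-0.087  0.078]
h 0.250 317 [0.137 0.164 0.169] [-0.087  0.078]
h 0.275 301 [0.138 0.165 0.171] [-0.087  0.079]
h 0.300 345 [0.139 0.148 0.172] [-0.084  0.073]
h 0.325 34 [0.149 0.153 0.157] [-0.032  0.03 ]
behind max [0.032 0.04  0.064]
[0.691 0.18  0.4  ] 0.7138091263218301 None
[0.69  0.18  0.285] 0.7134504057810108 [ 0.203  0.64   0.57  -0.     1.932  1.528]
[0.648 0.169 0.29 ] 0.6697196423803566 [ 0.201  0.483  0.776 -0.     1.883  1.525]
[0.596 0.156 0.299] 0.615724937511817 [ 0.197  0.312  0.974 -0.     1.855  1.521]
[0.526 0.139 0.286] 0.5441737384660162 [ 0.19   0.101  1.242 -0.     1.799  1.515]
[0.467 0.124 0.246] 0.48346033676384376 [ 0.183 -0.069  1.493 -0.     1.718  1.508]
[0.436 0.116 0.202] 0.45091310406051416 [ 0.178 -0.15   1.655 -0.     1.637  1.503]
[0.418 0.112 0.15 ] 0.43282789781674635 [ 0.176 -0.173  1.779 -0.     1.536  1.5  ]
[0.418 0.112 0.148] 0.43249693990209215 [ 0.176 -0.173  1.783 -0.     1.532  1.5  ]
[ 0.19   0.138  0.974 -0.     2.029  1.514]
```

```bash
python3 - <<'E'
from h import *
for x in (.19,.2,.21,.22):
  for z in (.35,.36,.37): print(x,z,solve_ik(w(x,0,z),QH) is not None, end="; ")
for x,y in ((.06,-.15),(.21,-.15),(.21,0)): print(x,y,solve_ik(w(x,y,.30),QH))
s=snapshot("side")
E
```

```text
0.19 0.35 True; 0.19 0.36 True; 0.19 0.37 True; 0.2 0.35 True; 0.2 0.36 True; 0.2 0.37 True; 0.21 0.35 True; 0.21 0.36 True; 0.21 0.37 True; 0.22 0.35 True; 0.22 0.36 True; 0.22 0.37 True; 0.06 -0.15 [-7.88443548e-02  1.48940491e-01  1.16172924e+00 -4.44089210e-16
  1.83092292e+00  1.24586055e+00]
0.21 -0.15 [-1.07994607e-02  6.21722803e-01  5.65698573e-01 -4.44089210e-16
  1.95417128e+00  1.31390544e+00]
0.21 0 [ 2.02014648e-01  5.65169886e-01  6.44527896e-01 -4.44089210e-16
  1.93189487e+00  1.52671955e+00]
```

```bash
python3 - <<'E'
from h import *
np.set_printoptions(precision=2,suppress=True)
grip(0,40)
move_to(w(.06,0,.37),QH); move_linear(w(.21,0,.37),.2); move_linear(w(.21,0,.29),.15)
print(get_time(),get_ft_force())
for f in np.r_[np.arange(1.7,.05,-.1),.05]:
    move_linear(hood(f),.15); print(round(f,2),np.array(get_ft_force()),round(get_time(),1))
    if np.linalg.norm(get_ft_force())>40: print("!!");break
print(move_linear(hood(0,up=-.004),.03,guard=25),get_ee_pos(),get_ft_force())
pause(.3)
s=snapshot("scene");b=snapshot("side");save("d",np.hstack([cv2.resize(s["color"][90:270,220:390],None,fx=2.3,fy=2.3),cv2.resize(b["color"][120:300,230:400],None,fx=2.3,fy=2.3)]))
print(get_time())
E
```

```text
33.25 [ 0.23 -0.01  0.44]
1.7 [-0.32  0.29 -0.69] 33.5
1.6 [ 0.25 -0.74  0.35] 33.8
1.5 [0.13 0.66 0.19] 34.1
1.4 [ 0.07 -0.3   0.55] 34.4
1.3 [ 0.12 -0.46  0.76] 34.6
1.2 [0.61 0.14 0.1 ] 34.9
1.1 [-0.57 -0.54  0.27] 35.2
1.0 [-0.41 -0.12 -0.33] 35.5
0.9 [0.85 0.42 0.89] 35.8
0.8 [ 0.24 -0.53  0.48] 36.0
0.7 [ 0.23 -0.03 -0.23] 36.3
0.6 [-0.77  0.77 -0.19] 36.6
0.5 [-0.13 -0.04  0.61] 36.9
0.4 [ 0.05  0.46 -0.83] 37.1
0.3 [-0.71  0.71 -0.16] 37.4
0.2 [-0.4   0.51  0.12] 37.7
0.1 [-0.01  0.14  0.17] 38.0
0.05 [-0.74  0.64 -0.31] 38.2
True [0.42 0.11 0.15] [-1.93 -0.47  7.54]
38.9917
```

View pics/d.png

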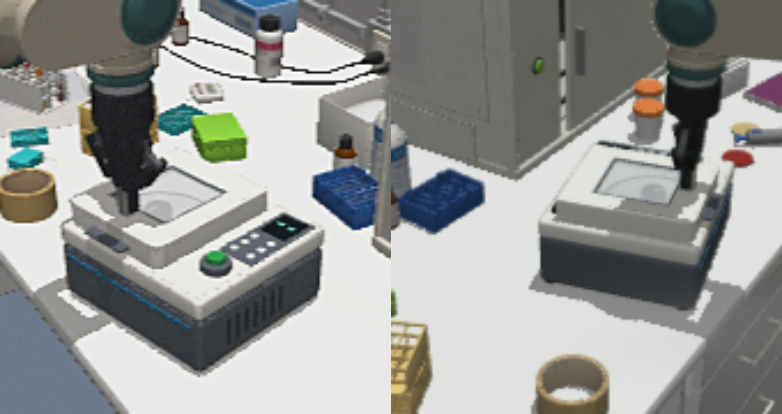

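The hood is down flat in both views; the green button is clear at (215,262) in the left crop.

```bash
python3 - <<'E'
from h import *
np.set_printoptions(precision=4,suppress=True)
move_linear(hood(0,up=.08),.2)
move_to(w(-.021,-.129,.23),QH)
s=snapshot("wrist");P=fcloud(s);c=s["color"].astype(int)
g=(s["range_z"]>0)&(c[...,1]>c[...,0]*1.5)&(c[...,1]>c[...,2]*1.15)&(abs(P[...,2]-.135)<.012)&(np.hypot(P[...,0]-.476,P[...,1]+.007)<.05)
t=P[g];print(g.sum(),t.mean(0),np.ptp(t,0),w(-.021,-.129,.135))
L=(P[...,:2]-O)@M;h=(s["range_z"]>0)&(L[...,0]<-.03)&(L[...,0]>-.075)&(L[...,1]>-.07)&(L[...,1]<-.03)&(P[...,2]>.13)
k=(s["range_z"]>0)&(L[...,0]<.1)&(L[...,0]>.06)&(L[...,1]>-.07)&(L[...,1]<-.03)&(P[...,2]>.13)
print("hood front/rear z",np.median(P[h][:,2]),np.median(P[k][:,2]),get_time())
E
```

```text
671 [ 0.4748 -0.0068  0.1353] [0.0253 0.0232 0.011 ] [ 0.4768 -0.0066  0.135 ]
hood front/rear z 0.15085286693803418 0.15076468998286607 40.1833
```

Hood level at 150 mm and button confirmed within 2 mm. Press.

```bash
python3 - <<'E'
from h import *
p=np.array([.4755,-.0067,.0])
move_linear(p+[0,0,.145],.15)
print(move_linear(p+[0,0,.126],.03,guard=15),get_ee_pos(),get_ft_force())
pause(.2);print(get_ft_force())
move_linear(p+[0,0,.23],.15);pause(.3)
s=snapshot("wrist");P=fcloud(s);L=(P[...,:2]-O)@M;ok=(s["range_z"]>0)&(P[...,2]>.13)&(L[...,1]>-.07)&(L[...,1]<-.03)
print([np.median(P[ok&(L[...,0]>a)&(L[...,0]<b)][:,2]) for a,b in((-.075,-.03),(.06,.1))],get_ft_force(),get_time())
E
```

```text
True [ 0.47602502 -0.00675542  0.13104729] [-1.48467575  0.11605638  5.56801436]
[-2.38089921 -0.42763694  5.85778978]
[np.float64(0.15085944008820582), np.float64(0.150761198185846)] [-0.27179991 -0.74733478  0.29220548] 42.7917
```

```bash
python3 -c "
from rig import *
print(sign_off())"
```

```text
the job is handed in; nothing more can be done
None
```

I screwed the cover home to its stop, closed the hood at a controlled speed, pressed and released the start button, and signed off at about 43 s; no verdict came back.

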